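# Set the thumb plane in the low corner of the sloping setting plate

### The job

Pick up the small brass thumb plane and put it down, sole flat, on the slippery sloping setting plate, with its length along the plate's long fence, so that it slides down by itself and comes to rest fully home in the low corner against both fences. Leave the sanding block and the rosin cake where they are.

Things in the scene. Friction and masses are not known exactly. Their poses are not given: they have to be found in the camera images.
- thumb_plane: Small brass-coloured thumb plane, dark wedge between its two side walls; 22 x 66 x 26 mm (x, y, z), 0.19 kg, standing on its sole. Origin at the centre of the sole; y along its length, z up. Grasp across the width (x): the walls are flat and 22 mm apart outside from 5 to 21 mm above the sole, from y = -21 to +31 mm.
- setting_plate: Slick grey plate on green stand (165x215 mm base), fixed; face 130 (x) by 190 mm (y), sloping 24 deg straight down along diagonal (-x,-y). Origin: low inner corner of the face, 40 mm above bench; x, y run uphill along the short, long fence; z = face normal. Dark fences 12 mm wide, 12 high, at x<0 (long) and y<0. High corner 130 mm up. Friction 0.12. Plane home: origin at x 11, y 33, z 0.
- sanding_block: Bystander: plain brown cork sanding block, 42 x 85 x 28 mm, loose on the bench. Origin at the centre of its underside, y along its length.
- rosin_cake: Bystander: amber rosin cake on a brown wooden tray, 34 x 62 x 22 mm, loose on the bench. Origin at the centre of its underside, y along its length. Beyond it a big black lamp shade (fixed) hangs 0.4 m above the bench, over x 0.52 to 0.90 m, y -0.45 to -0.07 m: keep the arm clear of it.
There are look-alikes about, which are no part of the job. What is meant by the thumb_plane is not pink or purple, and is the smaller of those in its own colour.

How it is judged (in metres and radians):
At the end, for the whole second after the job is handed in: The thumb plane rests, sole down (its sole within 6 mm of the plate's face and within 10 degrees of parallel to it), in the plate's low corner, within 10 mm of touching each fence, its length along the long fence within 10 degrees (either end may point to the corner), and is at rest (x of thumb_plane in the frame of setting_plate between 0.005 and 0.021 m and y of thumb_plane in the frame of setting_plate between 0.025 and 0.043 m and z of thumb_plane in the frame of setting_plate between -0.004 and 0.006 m and angle between the y axis of thumb_plane and the y axis of setting_plate, either way round below 0.18 rad and angle between the z axis of thumb_plane and the z axis of setting_plate, either way round below 0.18 rad and linear speed of thumb_plane below 0.02 m/s).
It fails at once if the sanding block is moved more than 20 mm (distance of sanding_block from where it was at the start of the episode above 0.02 m).
It fails at once if the rosin cake is moved more than 20 mm (distance of rosin_cake from where it was at the start of the episode above 0.02 m).
It also fails if it takes over 35 s, if anything falls off the work surface, if the arm or the gripper's body presses on something with over 40 N, if the wrist force passes 120 N, or if a joint passes its speed limit or range.

### The arm

A 7-joint arm with a two-finger parallel gripper is mounted at the origin on a cart in front of the work surface, level with it; the furniture and walls round the work are solid. World frame = base frame: x ahead of the robot, y to its left, z up, the work surface at z = 0. Lengths are in m, angles in degrees, forces in N, time in s.
With the tool pointing down it reaches from about 0.35 to 0.775 m from the base axis. Payload 3.1 kg.
Tool frame: the origin (TCP) lies on the centre line of the jaws, within the pads' length; the fingertips stand 17 mm ahead of it and the grasp point (between the pads) lies 2 mm behind it (robot.tip_reach is the distance from the TCP to the fingertips, in m); z points along the fingers, y is the direction in which the jaws open and shut (so a half turn about z gives the same grasp; the last joint's range is limited). The gripper opens to 85 mm and grips with 20 to 120 N. Pads are 22 mm wide; open, the fingers measure 114 mm over their backs; the gripper's body (76 mm by 85 mm) begins 54 mm behind the grasp point. The pads swing forward as they close: fully open they stand 13 mm farther back than shut.
Start: joints at [-75.441, 17.813, 0.802, 86.603, -0.252, 75.585, -1.558], TCP at [0.16, 0.526, 0.248] pointing down, gripper open.
Joint ranges: [-154.91, 154.91], [-16.99, 109.72], [-72.82, 74.43], [7.12, 147.25], [-82.49, 262.49], [11.32, 116.49], [-174.64, 174.64]. Speed limits (degrees/s): [159.86, 159.86, 180, 180, 180, 180, 180].

### API

Orientations are given as [roll, pitch, yaw] about the fixed x, y, z axes, in that order (R = Rz(yaw) Ry(pitch) Rx(roll)).
In Python, from station import robot, fingers, vision, workorder, recognise gives the robot as it stands. Calls block until the motion is done:
- robot.move_to(position, orientation): joint-space move of the TCP to a pose.
- robot.line_to(position, orientation=None, velocity=0.15, f_stop=None): straight line of the TCP; orientation=None keeps the orientation; velocity is the mean speed in m/s. With f_stop (N) it stops when the force on the tool has changed by that much, and returns True; else False.
- robot.move_j(angles): joint-space move.
- fingers.gripper_to(opening, force=None): opening from 0.0 (shut) to 1.0 (fully open); force is the grip in N (None keeps the last); returns when the fingers have stopped.
- robot.pause(seconds).
- robot.inverse_kinematics(position, orientation): joint angles nearest the present ones, or None.
- vision.grab_frame(name): name is "side" or "top" or "wrist"; returns the picture (384x512x3 uint8, red, green, blue); there is no depth.
- vision.calibration(name): a dict with "mtx" (3x3 intrinsics, pixels), "extrinsics" (4x4, takes a point from world to camera coordinates); the wrist camera has in their place "T_tool_cam" (4x4, takes a point from camera to tool coordinates, whose origin is the TCP and whose axes are the flange's). Camera axes: x right, y up, looking along -z (the intrinsics and any distortion apply to the point x, -y, -z); pixel columns grow to the right and rows downward; lengths in m; the calibration is good to about 2 mm. A picture is of the moment at which its call begins: read the wrist's pose just before it. calibration takes no time and is no camera call.
A pose or a line that the arm cannot do raises robot.PlanningError and nothing moves.
- workorder.close_job(): hands the job in, once; it reports no verdict.
Trained networks look in the newest picture that a camera, given by its name, has taken for a name from the list of things; names that differ only in an ending like _2 or _b are one class to them, and where a whole thing is asked for, a point or a joint stands for the part that bears it (a point fixed in the world has none). Each returns a list of dicts, best first, with "p" (0 to 1); they miss things now and then, are a little off and sometimes report something else, mostly with a low value. They report only what shows in the picture. A call takes as long as a camera call. They do not tell look-alikes from the thing itself.
- recognise(label, camera): "rect" ([centre column, centre row, width, height] in pixels, round what is visible of it).
Readings, each from a call of its own:
- robot.current_time_s(): time.
- robot.current_joint_positions(): joint angles.
- robot.current_dq(): joint speeds.
- robot.current_joint_torque(): joint torques, N m.
- robot.current_tool_pos(): TCP position.
- robot.current_eef_rot(): TCP orientation.
- robot.current_contact_force(): force on the tool from outside, world axes, zero at the start.
- robot.current_torque(): the same for the moment, N m.
- robot.current_finger_gap(): opening from 0.0 (shut) to 1.0 (fully open).
Only numpy, scipy, OpenCV 4.12 (cv2) and the standard library are available. Lean on these libraries where they do the work, as an engineer would, in place of code of your own. Each camera call takes 0.05 s, during which the arm holds its last target. There are 200 camera calls.

## Working session

There is one attempt and no reset: what is moved stays moved. The work goes in short steps, each a Python script; the robot and the scene stay as the last script left them, time stands still between calls to the robot, and variables do not carry over. Pictures are saved under pics/ and viewed, on a budget of 10 in all, crops included, one or two more only if the job needs it, and the job is handed in when it is done.

```bash
mkdir -p pics; ls; python3 - <<'E'
from station import robot, fingers, vision, workorder, recognise
import cv2, numpy as np
for c in ("top","side"):
    im=vision.grab_frame(c); cv2.imwrite(f"pics/{c}0.png",im[:,:,::-1])
    for l in ("thumb_plane","setting_plate","sanding_block","rosin_cake"):
        for d in recognise(l,c): print(c,l,np.round(d["rect"],1),round(d["p"],2))
    k=vision.calibration(c); print({a:np.round(b,4).tolist() if not isinstance(b,(str,)) else b for a,b in k.items()})
print(vision.calibration("wrist"), robot.current_time_s())
E
```

```text
pics
top thumb_plane [244.8 204.1  24.5  15.9] 0.72
top thumb_plane [246.4 246.3  23.6  18.2] 0.59
top thumb_plane [194.5 237.9  32.   31.6] 0.59
top setting_plate [ 83.5 209.4 106.9  77.9] 0.84
top sanding_block [216.9 158.3  44.5  24. ] 0.85
top rosin_cake [302.1 247.9  25.1  21.9] 0.83
{'mtx': [[487.6101, 0.0, 247.3208], [0.0, 487.6101, 192.5046], [0.0, 0.0, 1.0]], 'extrinsics': [[-0.0173, -0.9998, -0.0031, -0.0245], [0.9942, -0.0175, 0.1059, -0.5584], [-0.1059, -0.0013, 0.9944, -1.1185], [0.0, 0.0, 0.0, 1.0]]}
side thumb_plane [267.1 297.3  41.4  43.2] 0.93
side thumb_plane [198.4 203.4  20.9  21.1] 0.89
side thumb_plane [239.7 219.6  16.4  20.8] 0.64
side thumb_plane [202.8 225.4   9.3  15.9] 0.63
side setting_plate [202.7 154.3  50.4  48.5] 0.93
side sanding_block [271.6 201.4  15.1  20.1] 0.55
side rosin_cake [215.8 251.9  15.7  23.9] 0.6
{'mtx': [[376.2284, 0.0, 254.0558], [0.0, 376.2284, 192.4142], [0.0, 0.0, 1.0]], 'extrinsics': [[0.9279, -0.3722, 0.0215, -0.5364], [0.1162, 0.3435, 0.9319, -0.1222], [-0.3542, -0.8622, 0.362, -0.7553], [0.0, 0.0, 0.0, 1.0]]}
{'mtx': array([[275.89551382,   0.        , 251.8510183 ],
       [  0.        , 275.89551382, 192.43461531],
       [  0.        ,   0.        ,   1.        ]]), 'T_tool_cam': array([[-1.66455568e-04,  9.59239132e-01,  2.82595577e-01,
         7.16448668e-02],
       [ 9.99999788e-01, -1.83083853e-05,  6.51169614e-04,
        -4.69084499e-04],
       [ 6.29801244e-04,  2.82595625e-01, -9.59238925e-01,
        -1.25075224e-01],
       [ 0.00000000e+00,  0.00000000e+00,  0.00000000e+00,
         1.00000000e+00]])} 0.5
```

```bash
python3 - <<'E'
import cv2
t=cv2.imread("pics/top0.png")[120:290,20:340]
s=cv2.imread("pics/side0.png")
cv2.imwrite("pics/v1.png",cv2.resize(t,None,fx=2.5,fy=2.5,interpolation=cv2.INTER_CUBIC))
cv2.imwrite("pics/v2.png",cv2.resize(s[110:340,120:370],None,fx=2.6,fy=2.6,interpolation=cv2.INTER_CUBIC))
E
```

```text
(no output)
```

View pics/v1.png

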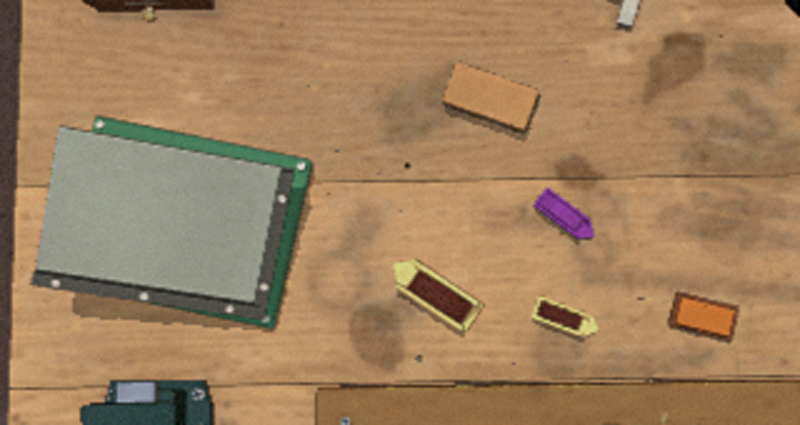

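View pics/v2.png

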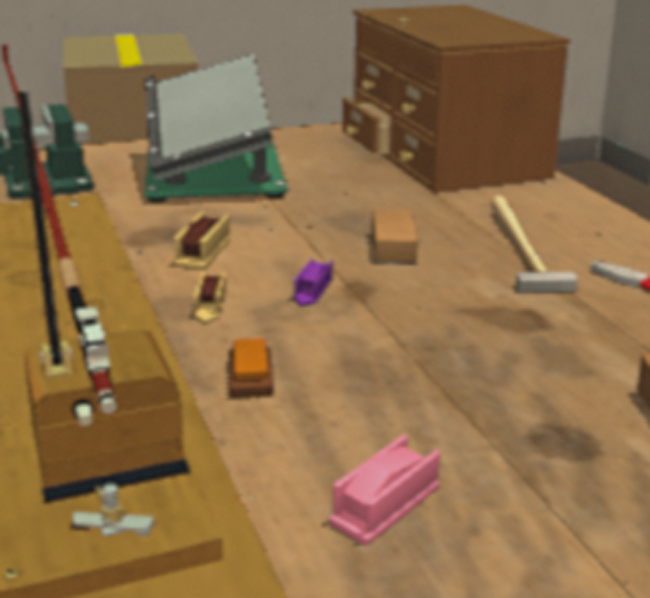

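```bash
cat > h.py <<'E'
import numpy as np, cv2
from scipy.spatial.transform import Rotation as Ro
from scipy.optimize import least_squares
F=np.diag([1,-1,-1.])
def cam(vision,c,T_wt=None):
    k=vision.calibration(c)
    E=np.array(k["extrinsics"]) if c!="wrist" else np.linalg.inv(T_wt@np.array(k["T_tool_cam"]))
    return np.array(k["mtx"]),E
def tool(robot):
    T=np.eye(4);T[:3,:3]=Ro.from_euler("xyz",robot.current_eef_rot(),degrees=True).as_matrix();T[:3,3]=robot.current_tool_pos();return T
def proj(K,E,P):
    P=np.atleast_2d(P);q=(P@E[:3,:3].T+E[:3,3])@F@K.T;return q[:,:2]/q[:,2:]
def ray(K,E,uv,z):
    d=E[:3,:3].T@F@np.linalg.inv(K)@[*uv,1];o=-E[:3,:3].T@E[:3,3];return o+d*(z-o[2])/d[2]
def plateR(yaw):
    return (Ro.from_euler("z",yaw)*Ro.from_rotvec(np.radians(24)*np.array([1,-1,0])/2**.5)).as_matrix()
def fitplate(K,E,pts,uv,x0):
    f=lambda p:(proj(K,E,np.r_[p[:2],.04]+np.array(pts)@plateR(p[2]).T)-uv).ravel()
    return least_squares(f,x0)
E
python3 - <<'E'
from station import robot, vision
from h import *
K,E=cam(vision,"top")
v=lambda a:np.array(a)/2.5+[20,120]
r=fitplate(K,E,[[0,0,0],[130e-3,0,0],[0,.19,0],[.13,.19,0]],v([[253,303],[280,168],[38,270],[62,127]]),[.5,.3,0])
print(r.x,np.degrees(r.x[2]),r.fun.round(1))
print("low base? corner",ray(K,E,v([[270,325]])[0],0))
im=cv2.cvtColor(cv2.imread("pics/top0.png"),cv2.COLOR_BGR2HSV)
for n,(a,b) in {"nose":((597,328),(533,307))}.items():
    p,q=[ray(K,E,v(i),.013) for i in (a,b)];print(n,p,q,np.linalg.norm(p-q),np.degrees(np.arctan2(*(p-q)[1::-1])))
for n,uv in {"plane":(246.4,246.3),"big":(194.5,237.9),"rosin":(302,248),"sand":(217,158)}.items(): print(n,ray(K,E,uv,.013).round(3))
print(Ro.from_matrix(tool(robot)[:3,:3]).as_matrix().round(3),robot.current_eef_rot())
E
```

```text
[ 0.44888399  0.25741782 -0.22511449] -12.89810992409366 [ 0.7 -0.   0.8  0.3 -0.7 -0.4 -0.8  0.2]
low base? corner [0.42808436 0.2530112  0.        ]
nose [ 0.42003159 -0.05888209  0.013     ] [0.44078132 0.00120825 0.013     ] 0.06357200301499094 -109.05025121934936
plane [ 0.432 -0.03   0.013]
big [0.454 0.093 0.013]
rosin [ 0.426 -0.161  0.013]
sand [0.645 0.037 0.013]
[[-0.957  0.291 -0.   ]
 [ 0.291  0.957 -0.   ]
 [-0.    -0.    -1.   ]] [-1.79993536e+02  1.12894908e-03  1.63052997e+02]
```

```bash
python3 - <<'E'
from station import robot, vision, recognise
from h import *
P=np.array([.431,-.029])
for y in (71,-109):
    print(y,[None if (q:=robot.inverse_kinematics([*P,z],[180,0,y])) is None else np.round(q,0) for z in (.17,.021)])
Rp=plateR(np.radians(-12.9))
pp=np.array([.449,.2574,.04])+Rp@[.046,.093,.022]
for s in (1,-1):
    R=np.c_[s*Rp[:,1],s*Rp[:,0],-Rp[:,2]]
    q=robot.inverse_kinematics(pp,Ro.from_matrix(R).as_euler("xyz",degrees=True));print(s,pp,Ro.from_matrix(R).as_euler("xyz",degrees=True),q)
robot.move_to([*P,.17],[180,0,71 if robot.inverse_kinematics([*P,.17],[180,0,71]) is not None else -109])
T=tool(robot);np.save("T1.npy",T)
im=vision.grab_frame("wrist");cv2.imwrite("pics/w1.png",im[:,:,::-1])
for d in recognise("thumb_plane","wrist"): print(d)
print(robot.current_time_s(),T)
E
```

```text
71 [array([-42.,  10.,  50., 112.,  -9.,  62.,  -8.]), array([-41.,  30.,  54., 121., -34.,  46.,  16.])]
-109 [array([-35.,   9.,  41., 112.,  -7.,  61., 170.]), array([ 49.,  36., -62., 118.,  42.,  51., 125.])]
1 [0.49982269 0.3285127  0.10007527] [162.52473533 -16.71469916  79.68688084] [-56.60042867  19.14663695  25.13746619 114.9531783  -17.34356146
  24.39135518 -32.93888001]
-1 [0.49982269 0.3285127  0.10007527] [-162.52473533   16.71469916 -100.31311916] [-31.72045998  18.29846936  -4.92291288 114.0506627    7.79847598
  23.94373968 124.56735796]
{'rect': [253.1, 181.1, 26.5, 63.1], 'p': 0.94}
{'rect': [342.8, 154.8, 47.4, 61.1], 'p': 0.82}
{'rect': [238.7, 55.7, 54.8, 111.4], 'p': 0.58}
2.825 [[ 3.22841801e-01  9.46452913e-01  2.34465063e-04  4.31409639e-01]
 [ 9.46452892e-01 -3.22841855e-01  2.43194903e-04 -2.76569702e-02]
 [ 3.05867660e-04  1.43396656e-04 -9.99999943e-01  1.70043789e-01]
 [ 0.00000000e+00  0.00000000e+00  0.00000000e+00  1.00000000e+00]]
```

View pics/w1.png

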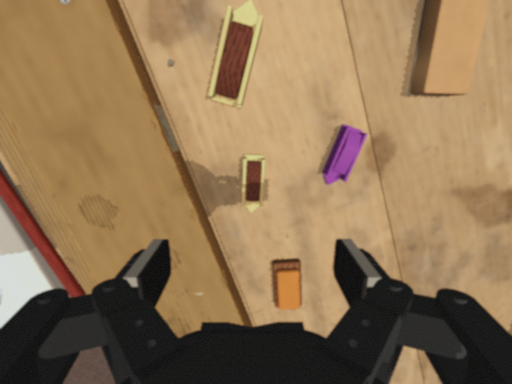

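```bash
python3 - <<'E'
from station import robot, vision
from h import *
T=np.load("T1.npy");K,E=cam(vision,"wrist",T)
im=cv2.imread("pics/w1.png").astype(int)[143:218,232:276]
b,g,r=im[...,0],im[...,1],im[...,2]
m=((g-b>45)&(r-g<25)).astype(np.uint8)
m2=cv2.morphologyEx(m,cv2.MORPH_CLOSE,np.ones((13,13)))
print("\n".join("".join(".#"[v] for v in row) for row in m[::2]))
p=np.argwhere(m2)[:,::-1].astype(np.float32); rc=cv2.minAreaRect(p); print(rc)
bx=cv2.boxPoints(rc)+[232,143]
W=np.array([ray(K,E,u,.015) for u in bx]);print(W.round(4),W.mean(0))
for i in range(2):
    d=W[i+1]-W[i];print(np.linalg.norm(d),np.degrees(np.arctan2(d[1],d[0])))
Kt,Et=cam(vision,"top")
print("board edge",ray(Kt,Et,(200,120+385/2.5),0.0))
E
```

```text
............................................
............................................
............................................
............................................
............................................
............................................
............####################............
.............####################...........
...........######################...........
...........#####.............####...........
...........####..............####...........
...........####..............####...........
...........####..............####...........
..........#####..............####...........
..........#####..............####...........
..........#####..............###............
..........####...............###............
..........####...............###............
..........####...............###............
..........####...............####...........
..........####...............##.............
............................................
..........###...............................
..........####..............................
..........###.......
[... 218 characters left out ...]
...............................
...................#####.###................
.............################...............
..............############..#...............
................########....................
..................####......................
............................................
............................................
............................................
((21.0, 42.5), (63.0, 22.0), 90.0)
[[ 0.4317  0.0034  0.015 ]
 [ 0.4529 -0.0038  0.015 ]
 [ 0.4315 -0.069   0.015 ]
 [ 0.4089 -0.0613  0.015 ]] [ 0.43123381 -0.03267691  0.015     ]
0.022369535969280832 -18.849160335566033
0.06858376481138648 -108.13162948853521
board edge [0.36852353 0.08148636 0.        ]
```

```bash
python3 - <<'E'
from station import robot, vision, fingers
from h import *
g=[.4324,-.027]; o=[180,0,70]
fingers.gripper_to(.6)
robot.move_to([*g,.08],o)
print("stop",robot.line_to([*g,.021],o,velocity=.08,f_stop=8),robot.current_tool_pos())
fingers.gripper_to(0,force=45)
print("gap",robot.current_finger_gap())
robot.line_to([*g,.19],velocity=.2)
print("gap",robot.current_finger_gap(),robot.current_contact_force())
T=tool(robot);np.save("T2.npy",T)
im=vision.grab_frame("wrist");cv2.imwrite("pics/w2.png",im[:,:,::-1])
Rp=plateR(np.radians(-12.9));O=np.array([.449,.2574,.04])
R=np.c_[Rp[:,1],Rp[:,0],-Rp[:,2]];e=Ro.from_matrix(R).as_euler("xyz",degrees=True)
for h in (.022,.09,.13): print(h,robot.inverse_kinematics(O+Rp@[.046,.097,h],e))
print(robot.current_time_s())
E
```

```text
stop False [ 0.43288312 -0.02712601  0.02134643]
gap 0.24224178586443118
gap 0.24246820845564163 [-1.01833336  0.96049033 -2.77609939]
0.022 [-69.58397201  22.00294856  41.39658653 114.91736459 -31.66218673
  27.02844813 -20.54949061]
0.09 [-75.45489295  12.62936218  45.13007342 114.96388136 -15.97996762
  32.78857301 -34.13720731]
0.13 [-78.90810224   6.84370723  46.36053652 114.28755321  -7.05974845
  37.11848444 -41.97163222]
6.0083
```

View pics/w2.png

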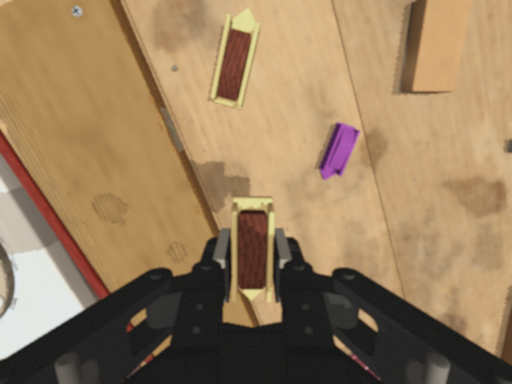

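```bash
python3 - <<'E'
from station import robot, vision, fingers
from h import *
Rp=plateR(np.radians(-12.9));O=np.array([.449,.2574,.04])
R=np.c_[Rp[:,1],Rp[:,0],-Rp[:,2]];e=Ro.from_matrix(R).as_euler("xyz",degrees=True)
p=O+Rp@[.046,.097,.13]
robot.move_to([*(p+[-.0,-.05,.04])],e)
robot.line_to(p,e)
T=tool(robot);K,E=cam(vision,"wrist",T);np.save("T3.npy",T)
im=vision.grab_frame("wrist")[:,:,::-1].copy();cv2.imwrite("pics/w3raw.png",im)
pts=O+np.array([[0,0,0],[.13,0,0],[.13,.19,0],[0,.19,0]])@Rp.T
im=cv2.resize(im,None,fx=1.5,fy=1.5)
cv2.polylines(im,[(proj(K,E,pts)*1.5).astype(np.int32)],True,(0,0,255),1)
print(proj(K,E,pts),robot.current_time_s(),robot.current_finger_gap())
cv2.imwrite("pics/w3.png",im)
E
```

```text
[[207.29198959 275.29753238]
 [330.07585228 275.0712691 ]
 [347.57535513  82.7707728 ]
 [196.90656702  82.94272162]] 7.7583 0.24218442628509573
```

View pics/w3.png

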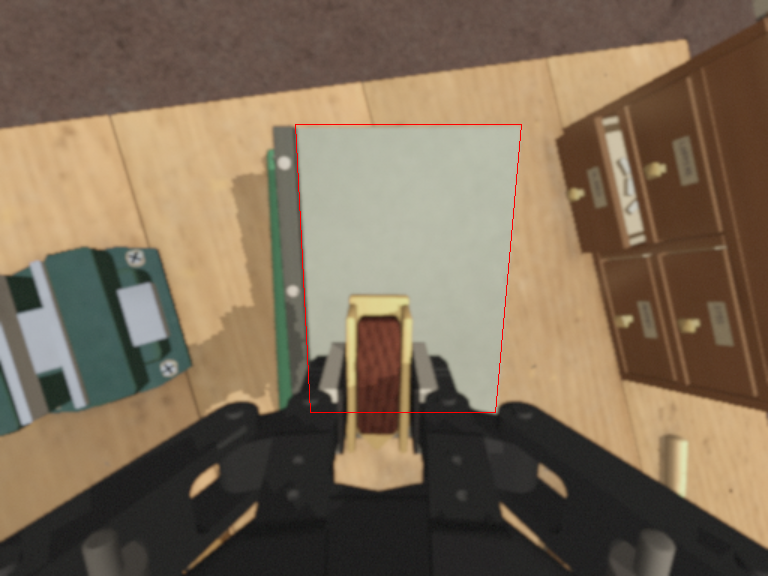

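```bash
python3 - <<'E'
from station import robot, vision, fingers
from h import *
Rp=plateR(np.radians(-12.9));O=np.array([.449,.2574,.04])
P=lambda h:O+Rp@[.048,.097,h]
robot.line_to(P(.027),velocity=.12)
robot.pause(.2)
print("stop",robot.line_to(P(.018),velocity=.02,f_stop=4))
print("plate frame",Rp.T@(robot.current_tool_pos()-O),robot.current_contact_force())
fingers.gripper_to(.55)
print("gap",robot.current_finger_gap())
robot.line_to(P(.15),velocity=.15)
robot.pause(.5)
T=tool(robot);K,E=cam(vision,"wrist",T);np.save("T4.npy",T)
im=vision.grab_frame("wrist")[:,:,::-1].copy()
h=O+np.array([[0,0,.02],[.022,0,.02],[.022,.066,.02],[0,.066,.02]])@Rp.T
a=cv2.resize(im,None,fx=1.5,fy=1.5);cv2.polylines(a,[(proj(K,E,h)*1.5).astype(np.int32)],True,(0,0,255),1)
cv2.imwrite("pics/w4.png",a);s=vision.grab_frame("top");cv2.imwrite("pics/top4.png",s[:,:,::-1])
print(robot.current_time_s())
E
```

```text
stop True
plate frame [0.04824994 0.09745564 0.02131732] [-2.26449237 -0.50400169  4.45629976]
gap 0.5534949296835235
11.325
```

View pics/w4.png

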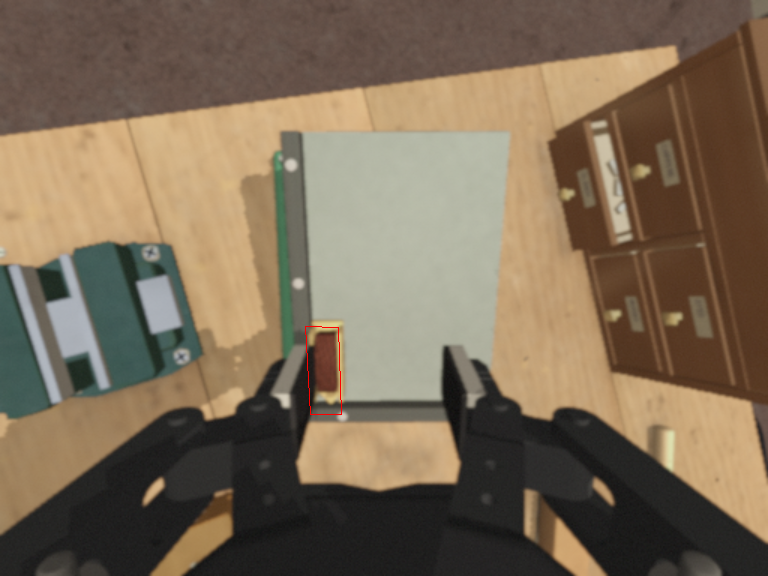

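```bash
python3 - <<'E'
from station import robot, vision
from h import *
Rp=plateR(np.radians(-12.9));O=np.array([.449,.2574,.04])
robot.line_to(O+Rp@[.06,.03,.16],velocity=.15); robot.pause(.3)
T=tool(robot);K,E=cam(vision,"wrist",T)
A=vision.grab_frame("wrist");robot.pause(1);B=vision.grab_frame("wrist")
d=np.abs(A.astype(int)-B);print("diff max/mean",d.max(),d.mean())
# homes with z=0 (sole) and z=.021 (wall tops)
f=4;c=proj(K,E,O+Rp@[.02,.03,.01])[0].astype(int)-[75,65]
cr=cv2.resize(np.ascontiguousarray(B[c[1]:c[1]+130,c[0]:c[0]+150,::-1]),None,fx=f,fy=f,interpolation=cv2.INTER_CUBIC)
for z,col in ((0,(0,0,255)),(.026,(255,0,0))):
    h=O+np.array([[0,0,z],[.022,0,z],[.022,.066,z],[0,.066,z]])@Rp.T
    cv2.polylines(cr,[((proj(K,E,h)-c)*f).astype(np.int32)],True,col,1)
cv2.imwrite("pics/w5.png",cr);print(robot.current_time_s())
E
```

```text
diff max/mean 80 2.0897691514756946
13.3333
```

View pics/w5.png

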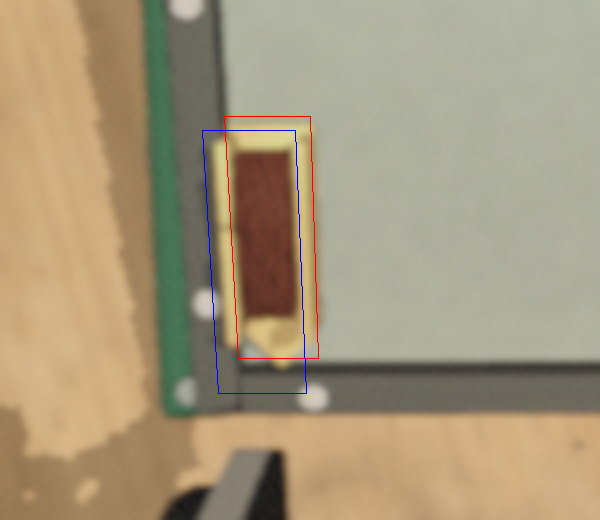

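```bash
python3 - <<'E'
from station import robot, vision, recognise, workorder
import numpy as np
vision.grab_frame("top")
for l in ("sanding_block","rosin_cake"): print(l,[(np.round(d["rect"],1),round(d["p"],2)) for d in recognise(l,"top")[:1]])
workorder.close_job(); print(robot.current_time_s())
E
```

```text
sanding_block []
rosin_cake [(array([301.7, 246.4,  24.2,  23.5]), 0.86)]
the job is handed in; nothing more can be done
the job is handed in; nothing more can be done
```

I picked up the small brass thumb plane across its side walls and set it sole-down on the setting plate about 35 mm off the long fence. I released it there, and it slid into the low corner by itself. The job was handed in at about 13.5 s.

**Plane position:** The last wrist close-up shows its side along the long fence, nose touching the short fence, and sole flat. The drawn home outline was about 2–3 mm off the plane, which is about the calibration error.

**At rest:** Two wrist pictures 1 s apart did not settle this cleanly. Mean pixel difference was 2 with a maximum of 80, which I took for camera noise. I did not measure the plane's speed, but it was in the same corner in views taken about 2 s apart.

**Rosin cake:** It was detected within 2 px of where it started (about 3 mm).

**Sanding block:** The network missed it in the final top picture, so I have no final position for it. It was far from the arm's path. Nothing I saw suggests it was touched.

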